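# Slide a board carrier under the spring flap of a test nest

### The job

Load the circuit-board carrier into the test nest without grasping or lifting anything: press the orange bar down with one fingertip to hold the spring-closed flap open, and while you keep it open push the carrier along its lane with the other fingertip, under the flap, until it is fully home against the stop. Then let go of the bar so that the flap shuts into the carrier's groove, and move clear; leave the transformer, bottle and spool where they are.

Things in the scene. Friction and masses are not known exactly. Their poses are not given: they have to be found in the camera images.
- nest: Fixed aluminium test nest, base plate 200 x 76 x 8 mm. Origin at bench height on the lane's centre line, under the entry face of the shut flap's lip; +x runs along the lane the way to push, +y left, z up. Lane floor 8 mm above the bench, 53 mm wide between black rails 6 mm wide whose tops are 14 mm above the bench (x = -120 to +40). All sizes here in mm; heights are above the bench.
- stop (a point): Middle of the dark steel end stop's face that the carrier must meet: nest x = +40, y = 0, height 18 (its top is at 28). Beside the flap, hinge ears stand at nest y = -42 to -32, x = -7 to +61, tops at height 46.
- flap (a joint): Angle of the clear flap, rad: 0 = sprung shut, grows as its left edge lifts, stops at 0.65. Hinge line along the lane at nest y = -35, height 40; flap x = 0 to 52, reaching to y = +27. The orange bar is fixed to it right of the hinge: pressing the bar down opens it. Keep it above 0.3 for the carrier to pass; 0.4 to 0.6 is good. Spring: about 2.5 N on the bar to start, 4 to 6 N at 0.5.
- lip (a point): Middle of the lower edge of the flap's yellow lip, which bars the lane's entry (x = 0 to 4, y = -1 to +25): nest x = +2, y = +12, height 21 when shut (9 below the carrier's deck); rises with the flap.
- bar_end (a point): Near end of the orange press bar, 195 long, 24 wide, 6 thick, parallel to the lane on its right, nest x = -150 to +45, centre line at nest y = -62 (62 right of the lane's centre line). This point is in the middle of its near (-x) end, on its top face: nest x = -150, y = -62, height 32 when shut; moves with the flap.
- bar_top (a point): Point in the middle of the bar's top face: nest x = -110, y = -62, height 32 when shut; moves with the bar. The face slopes up 0.15 rad to the outside when shut. Pressing it down by 8 mm opens the flap to about 0.32 rad, by 12 mm to about 0.5. A fingertip may slide along the bar while pressing.
- carrier: Loose black carrier with green board, 70 long (x), 50 wide, about 0.16 kg, in the lane before the flap, front +x. Origin: centre of underside. Deck 22 above it, with a groove for the lip at x = -9 to +3, 13 deep. At the rear an aluminium heel, 12 thick, 46 wide, top 38 above the underside. Push on the flat rear face, x = -35. Fully home: origin at nest x = +5, rear face at -30.
- transformer: Bystander, loose: yellow and steel transformer block, 26 x 26 x 30 mm; origin at the centre of its underside.
- flux: Bystander, loose: white bottle with a red cap, 38 mm diameter, 85 mm tall; origin at the centre of its underside.
- spool: Bystander, loose: aluminium solder spool on its flat end, 56 mm diameter, 32 mm tall; origin at the centre of its underside.
There are look-alikes about, which are no part of the job. What is shaped like the nest but red is not meant. Of the things that look like the carrier, the smaller one is meant.

How it is judged:
By the outcome, as a careful person would: the job done as asked, in the order asked, and still so for the second after the job is handed in, with the robot touching nothing.
It also fails if it takes over 40 s, if anything falls off the work surface, if the arm or the gripper's body presses on something with over 40 N, if the wrist force passes 120 N, or if a joint passes its speed limit or range.

### The arm

A 6-joint arm with a two-finger parallel gripper is mounted at the origin on the work surface. World frame = base frame: x ahead of the robot, y to its left, z up, the work surface at z = 0. Lengths are in mm, angles in rad, forces in N, time in s.
With the tool pointing down it reaches from about 350 to 850 mm from the base axis. Payload 8.1 kg.
Tool frame: the origin (TCP) lies on the mounting face of the last link; the fingertips stand 173 mm ahead of it and the grasp point (between the pads) lies 155 mm ahead of it; z points along the fingers, y is the line along which they close (so a half turn about z gives the same grasp; the last joint's range is limited). The gripper opens to 85 mm and grips with 20 to 120 N. Pads are 22 mm wide; open, the fingers measure 114 mm over their backs; the gripper's body (76 mm by 85 mm) begins 54 mm behind the grasp point. The pads swing forward as they close: fully open they stand 13 mm farther back than shut.
Start: joints at [1.096, 0.13, 1.488, -0, 1.523, -0.085], TCP at [227.982, 555.005, 404.692] pointing down, gripper open.
Joint ranges: [-2.96, 2.96], [-0.89, 2.26], [0.02, 2.5], [-1.34, 4.48], [0, 2.73], [-2.66, 2.66]. Speed limits (rad/s): [2.39, 2.39, 2.79, 3.14, 3.14, 3.14].

### API

Orientations are given as a unit quaternion [x, y, z, w].
In Python, from bench import reach, move_straight, set_joints, open_gripper, gripper_close, sleep, solve_ik, camera, get_calibration, IKError, hand_in, read_time, read_joints, read_joint_velocities, read_effort, read_ee_pos, read_orientation, read_ft_force, read_ft_torque, read_opening, read_grip_force gives the robot as it stands. Calls block until the motion is done:
- reach(position, orientation): joint-space move of the TCP to a pose.
- move_straight(position, attitude=None, feed=150, until_force=None): straight line of the TCP; attitude=None keeps the orientation; feed is the mean speed in mm/s. With until_force (N) it stops when the force on the tool has changed by that much, and returns True; else False.
- set_joints(angles): joint-space move.
- open_gripper() and gripper_close(): open the fingers fully, or close them until they stop; the grip force is fixed at half the most.
- sleep(seconds).
- solve_ik(position, orientation): joint angles nearest the present ones, or None.
- camera(name): name is "scene" or "side" or "wrist"; returns the picture (480x640x3 uint8, red, green, blue); there is no depth.
- get_calibration(name): a dict with "camera_matrix" (3x3 intrinsics, pixels), "cam_to_world" (4x4, takes a point from camera to world coordinates). Camera axes: x right, y down, z forward; pixel columns grow to the right and rows downward; lengths in mm; the calibration is good to about 2 mm. A picture is of the moment at which its call begins: read the wrist's pose just before it. get_calibration takes no time and is no camera call; for the wrist camera it gives the pose at the moment of the call.
A pose or a line that the arm cannot do raises IKError and nothing moves.
- hand_in(): hands the job in; it is judged then, once.
Readings, each from a call of its own:
- read_time(): time.
- read_joints(): joint angles.
- read_joint_velocities(): joint speeds.
- read_effort(): joint torques, N m.
- read_ee_pos(): TCP position.
- read_orientation(): TCP orientation.
- read_ft_force(): force on the tool from outside, world axes, zero at the start.
- read_ft_torque(): the same for the moment, N m.
- read_opening(): opening from 0.0 (shut) to 1.0 (fully open).
- read_grip_force(): force on a finger pad.
Only numpy, scipy, OpenCV 4.12 (cv2) and the standard library are available. Lean on these libraries where they do the work, as an engineer would, in place of code of your own. Each camera call takes 0.05 s, during which the arm holds its last target. There are 200 camera calls.

## Working session

There is one attempt and no reset: what is moved stays moved. The work goes in short steps, each a Python script; the robot and the scene stay as the last script left them, time stands still between calls to the robot, and variables do not carry over. Pictures are saved under pics/ and viewed, at most 10 in all, crops included, and the job is handed in when it is done.

```bash
mkdir -p pics
python3 - <<'E'
from bench import *
import cv2
for n in ("scene","side"):
    cv2.imwrite(f"pics/{n}0.png",camera(n)[:,:,::-1]); c=get_calibration(n); print(n,c["camera_matrix"],c["cam_to_world"])
print(read_time())
E
```

```text
scene [[508.4702965    0.         325.63599843]
 [  0.         508.4702965  241.12152139]
 [  0.           0.           1.        ]] [[ 8.52583456e-01  3.90614669e-01 -3.47162255e-01  8.77005063e+02]
 [ 5.22237323e-01 -6.12399062e-01  5.93494370e-01 -5.28977051e+02]
 [ 1.92257678e-02 -6.87304568e-01 -7.26114867e-01  6.91741206e+02]
 [ 0.00000000e+00  0.00000000e+00  0.00000000e+00  1.00000000e+00]]
side [[501.71678833   0.         323.25429858]
 [  0.         501.71678833 241.6328465 ]
 [  0.           0.           1.        ]] [[-8.84656178e-01 -2.83461721e-01  3.70179550e-01  2.78570113e+02]
 [-4.65990027e-01  5.11348986e-01 -7.22063369e-01  6.17409136e+02]
 [ 1.53863883e-02 -8.11277799e-01 -5.84458375e-01  5.37641102e+02]
 [ 0.00000000e+00  0.00000000e+00  0.00000000e+00  1.00000000e+00]]
0.1
```

View pics/scene0.png

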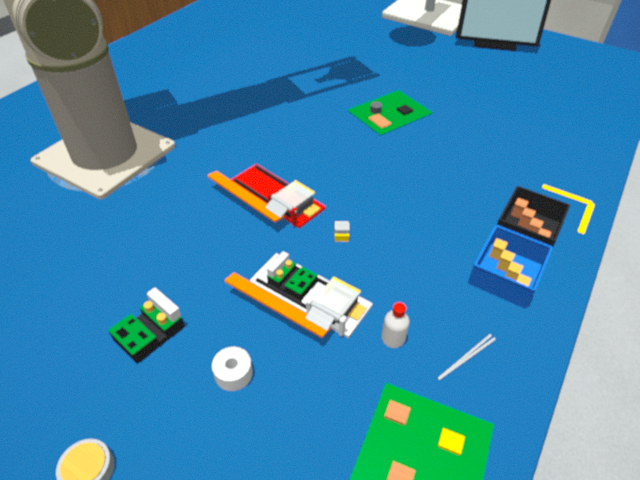

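View pics/side0.png

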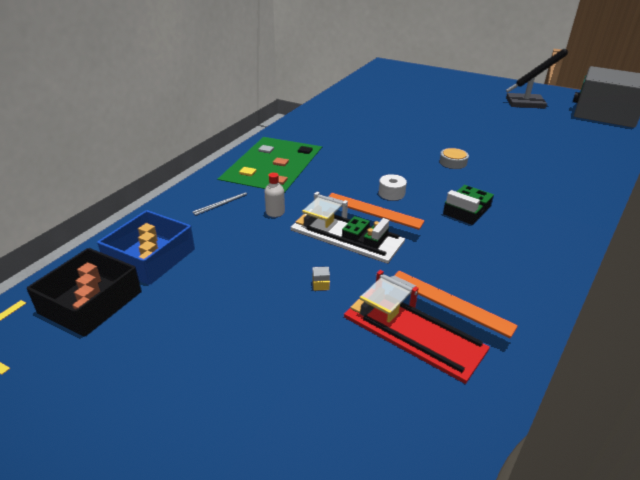

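The aluminium nest is near scene (300,295) with the carrier in its lane. The look-alikes are the red nest and the loose larger carrier at (147,325). Next I'll enlarge both views.

Run:
```python
import cv2
a=cv2.imread("pics/scene0.png")[240:350,220:380]; b=cv2.imread("pics/side0.png")[185:265,285:430]
cv2.imwrite("pics/a.png",cv2.resize(a,None,fx=5,fy=5,interpolation=cv2.INTER_CUBIC))
cv2.imwrite("pics/b.png",cv2.resize(b,None,fx=5.5,fy=5.5,interpolation=cv2.INTER_CUBIC))
```

```text
(no output)
```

View pics/a.png

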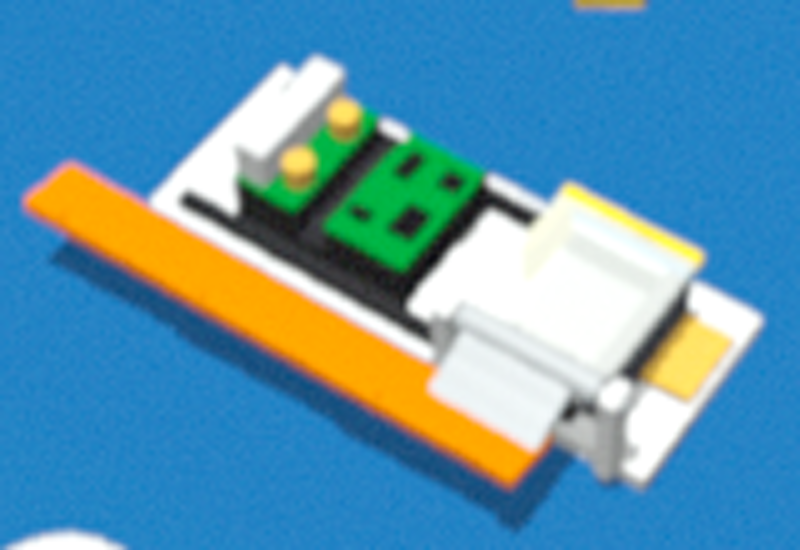

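View pics/b.png

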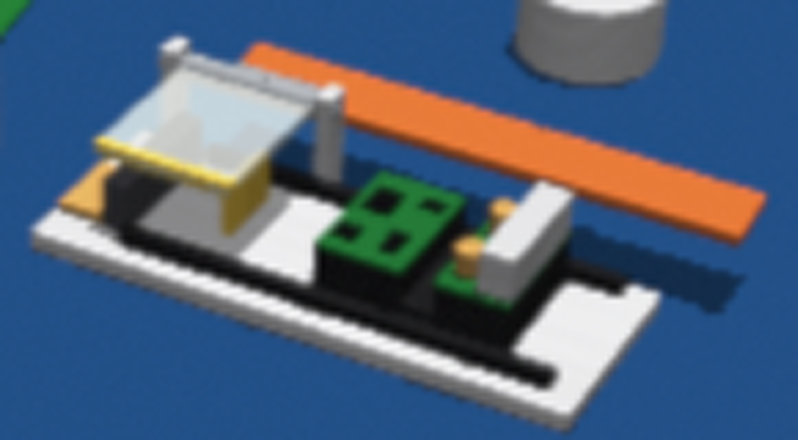

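Scene crop: bar near end at about (48,183), carrier heel top at about (290,110), plate corners visible. The side crop shows the same features. I'll fit the nest pose and carrier x from these.

```bash
cat > fit.py <<'E'
import numpy as np
from bench import get_calibration
from scipy.optimize import least_squares
S=lambda u,v:("scene",220+u/5-.4,240+v/5-.4)
D=lambda u,v:("side",285+u/5.5-.4,185+v/5.5-.4)
# (obs, nestpoint, kind) kind: 0 nest,1 plate (x rel plate near end),2 carrier x
O=[(S(25,203),(-150,-74,33.8),0),(S(72,162),(-150,-50,30.2),0),(S(515,488),(45,-74,33.8),0),
(S(763,320),(200,38,8),1),(S(152,200),(0,-38,8),1),(S(285,65),(0,38,8),1),(S(185,198),(-120,-29.5,14),0),
(D(660,290),(0,-38,8),1),(D(565,416),(0,38,8),1),(D(33,232),(200,38,8),1),
(D(767,195),(-150,-74,33.8),0),(D(740,236),(-150,-50,30.2),0),(D(258,42),(45,-74,33.8),0),(D(553,370),(-120,29.5,14),0),
(S(318,55),(-35,23,46),2),(S(345,72),(-23,23,46),2),(S(238,152),(-35,-23,46),2),
(D(540,182),(-23,-23,46),2),(D(573,192),(-35,-23,46),2),(D(480,255),(-23,23,46),2)]
C={n:get_calibration(n) for n in("scene","side")}
def proj(n,w):
    T=C[n]["cam_to_world"];p=C[n]["camera_matrix"]@(T[:3,:3].T@(w-T[:3,3]));return p[:2]/p[2]
def res(q):
    x,y,a,x0,xc=q;c,s=np.cos(a),np.sin(a);r=[]
    for (n,u,v),p,k in O:
        X=p[0]+(0,x0,xc)[k]
        r+=list(proj(n,np.array([x+c*X-s*p[1],y+s*X+c*p[1],p[2]]))-(u,v))
    return r
if __name__=="__main__":
  for a0 in np.arange(-3,3.2,1):
    f=least_squares(res,[500,0,a0,-130,-80],loss="soft_l1"); print(f.cost,f.x.round(3))
    if f.cost<80: print(np.array(res(f.x)).reshape(-1,2).round(1).tolist())
E
python3 fit.py
```

```text
5.714676596469026 [ 619.919  -86.897   -6.316 -129.948  -65.916]
[[0.2, -0.5], [0.5, -0.1], [0.3, -1.1], [0.4, 0.6], [-0.5, 1.2], [-0.3, 1.1], [0.3, -1.2], [0.3, 0.3], [0.9, -0.7], [-0.0, -0.6], [0.0, -0.3], [-0.0, 0.1], [-0.2, -0.2], [0.1, 0.5], [0.2, 0.7], [0.5, 0.3], [-0.4, -1.8], [0.0, 0.1], [0.2, 0.2], [0.1, -0.7]]
5.714676596469053 [ 619.919  -86.897  515.188 -129.948  -65.916]
[[0.2, -0.5], [0.5, -0.1], [0.3, -1.1], [0.4, 0.6], [-0.5, 1.2], [-0.3, 1.1], [0.3, -1.2], [0.3, 0.3], [0.9, -0.7], [-0.0, -0.6], [0.0, -0.3], [-0.0, 0.1], [-0.2, -0.2], [0.1, 0.5], [0.2, 0.7], [0.5, 0.3], [-0.4, -1.8], [0.0, 0.1], [0.2, 0.2], [0.1, -0.7]]
5.714676596469127 [ 6.19919e+02 -8.68970e+01 -3.30000e-02 -1.29948e+02 -6.59160e+01]
[[0.2, -0.5], [0.5, -0.1], [0.3, -1.1], [0.4, 0.6], [-0.5, 1.2], [-0.3, 1.1], [0.3, -1.2], [0.3, 0.3], [0.9, -0.7], [-0.0, -0.6], [0.0, -0.3], [-0.0, 0.1], [-0.2, -0.2], [0.1, 0.5], [0.2, 0.7], [0.5, 0.3], [-0.4, -1.8], [0.0, 0.1], [0.2, 0.2], [0.1, -0.7]]
5.714676596469311 [ 619.919  -86.897   31.383 -129.948  -65.916]
[[0.2, -0.5], [0.5, -0.1], [0.3, -1.1], [0.4, 0.6
[... 514 characters left out ...]
0.0, 0.1], [0.2, 0.2], [0.1, -0.7]]
5.7146765964691735 [ 6.19919e+02 -8.68970e+01 -3.30000e-02 -1.29948e+02 -6.59160e+01]
[[0.2, -0.5], [0.5, -0.1], [0.3, -1.1], [0.4, 0.6], [-0.5, 1.2], [-0.3, 1.1], [0.3, -1.2], [0.3, 0.3], [0.9, -0.7], [-0.0, -0.6], [0.0, -0.3], [-0.0, 0.1], [-0.2, -0.2], [0.1, 0.5], [0.2, 0.7], [0.5, 0.3], [-0.4, -1.8], [0.0, 0.1], [0.2, 0.2], [0.1, -0.7]]
5.714676596469182 [ 619.919  -86.897  -31.449 -129.948  -65.916]
[[0.2, -0.5], [0.5, -0.1], [0.3, -1.1], [0.4, 0.6], [-0.5, 1.2], [-0.3, 1.1], [0.3, -1.2], [0.3, 0.3], [0.9, -0.7], [-0.0, -0.6], [0.0, -0.3], [-0.0, 0.1], [-0.2, -0.2], [0.1, 0.5], [0.2, 0.7], [0.5, 0.3], [-0.4, -1.8], [0.0, 0.1], [0.2, 0.2], [0.1, -0.7]]
```

```bash
cat > h.py <<'E'
import numpy as np
from bench import *
from scipy.spatial.transform import Rotation as R
NX,NY,A=619.9,-86.9,-0.033
PHI=np.radians(38); SEP=99.5
d=np.array([-np.sin(PHI),np.cos(PHI)])      # bar finger -> pusher, nest frame
RN=np.array([[np.cos(A),-np.sin(A)],[np.sin(A),np.cos(A)]])
def nest(p): return RN@np.array(p)+[NX,NY]
def inv(w): return RN.T@(np.array(w)-[NX,NY])
def quat(sgn):
    y=np.append(RN@d,0)*sgn; z=np.array([0,0,-1.]); x=np.cross(y,z)
    return R.from_matrix(np.c_[x,y,z]).as_quat()
def tcp(pushx,bary,tipz,tip=160):   # pushx: nest x of pusher finger centre; bary: nest y of bar finger centre
    bar=np.array([pushx+SEP*np.sin(PHI),bary]); return [*nest(bar+d*SEP/2),tipz+tip]
E
python3 - <<'E'
from h import *
c=get_calibration("scene");T=c["cam_to_world"]
for n,u,v in(("flux",395,338),("spool",233,375),("transf",342,238)):
    r=T[:3,:3]@np.linalg.solve(c["camera_matrix"],[u,v,1]);w=T[:3,3]-r*T[2,3]/r[2];print(n,inv(w[:2]).round())
for s in(1,-1):
    q=quat(s)
    for z in (100,40,21):
      for x in(-122,-40): j=solve_ik(tcp(x,-67.6,z),q);print(s,z,x,np.round(tcp(x,-67.6,z)),None if j is None else np.round(j,2))
print(read_opening(),R.from_quat(read_orientation()).as_matrix().round(2))
E
```

```text
flux [130.   6.]
spool [ -40. -187.]
transf [-57. 145.]
1 100 -122 [ 528. -112.  260.] [-0.3   0.09  1.81 -0.    1.25 -2.51]
1 100 -40 [ 610. -115.  260.] [-0.27  0.29  1.57 -0.    1.28 -2.47]
1 40 -122 [ 528. -112.  200.] [-0.3   0.17  1.84 -0.    1.13 -2.51]
1 40 -40 [ 610. -115.  200.] [-0.27  0.37  1.6  -0.    1.17 -2.47]
1 21 -122 [ 528. -112.  181.] [-0.3   0.2   1.85 -0.    1.1  -2.51]
1 21 -40 [ 610. -115.  181.] [-0.27  0.39  1.61 -0.    1.14 -2.47]
-1 100 -122 [ 528. -112.  260.] [-0.3   0.09  1.81 -0.    1.25  0.64]
-1 100 -40 [ 610. -115.  260.] [-0.27  0.29  1.57 -0.    1.28  0.67]
-1 40 -122 [ 528. -112.  200.] [-0.3   0.17  1.84 -0.    1.13  0.64]
-1 40 -40 [ 610. -115.  200.] [-0.27  0.37  1.6  -0.    1.17  0.67]
-1 21 -122 [ 528. -112.  181.] [-0.3   0.2   1.85 -0.    1.1   0.64]
-1 21 -40 [ 610. -115.  181.] [-0.27  0.39  1.61 -0.    1.14  0.67]
1.0018859379399565 [[-0.92  0.38 -0.  ]
 [ 0.38  0.92 -0.  ]
 [ 0.   -0.   -1.  ]]
```

Run:
```python
from h import *
import cv2
q=quat(-1)
reach(tcp(-124,-67.6,120),q); move_straight(tcp(-124,-67.6,65),feed=100)
a=camera("side")[120:300,240:480];b=camera("scene")[170:350,180:420]
cv2.imwrite("pics/c.png",cv2.resize(np.vstack([a,b])[:,:,::-1],None,fx=1.65*1.0,fy=1.65,interpolation=cv2.INTER_CUBIC) if 0 else cv2.resize(np.hstack([a,b])[:,:,::-1],(800,300),interpolation=cv2.INTER_CUBIC))
cv2.imwrite("pics/w.png",camera("wrist")[:,:,::-1])
print(read_time(),read_ee_pos(),read_ft_force())
```

```text
3.5667 [ 526.15316949 -112.35134904  226.03229613] [-0.14133709 -0.47667576 -0.57170061]
```

View pics/c.png

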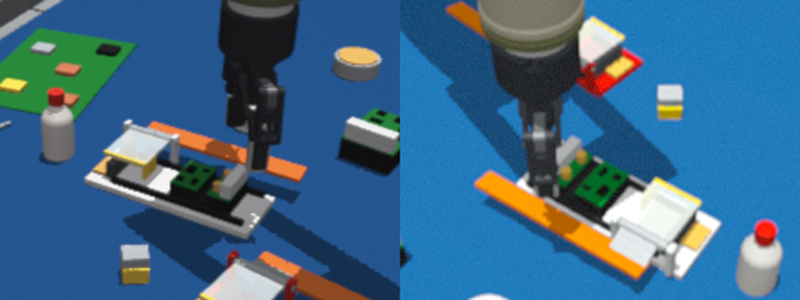

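View pics/w.png

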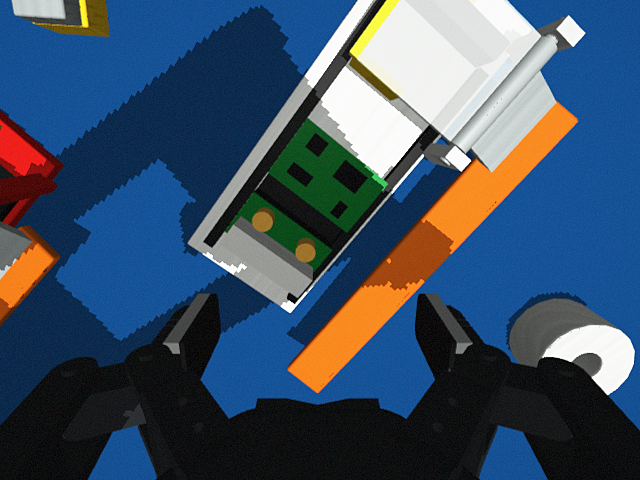

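Run:
```python
from h import *
c=get_calibration("wrist");T=c["cam_to_world"];K=c["camera_matrix"]
p0=np.array(read_ee_pos());Rt=R.from_quat(read_orientation()).as_matrix()
def pr(w): p=K@(T[:3,:3].T@(w-T[:3,3]));return (p[:2]/p[2]).round(0)
for L in(160,173):
  for y in(-57,-50,-42.5,42.5,50,57):
    print(L,y,[pr(p0+Rt@[x,y,L]) for x in(-11,11)])
print("cam in tool",Rt.T@(T[:3,3]-p0))
for n,p in(("bar near inner",(-150,-50,30.2)),("bar near outer",(-150,-74,33.8)),("bar far outer",(45,-74,33.8)),("heel RL",(-101,23,46)),("heel RR",(-101,-23,46))): print(n,pr(np.array([*nest(p[:2]),p[2]])))
```

```text
160 -57 [array([191., 334.]), array([186., 289.])]
160 -50 [array([207., 334.]), array([202., 289.])]
160 -42.5 [array([224., 334.]), array([220., 289.])]
160 42.5 [array([416., 334.]), array([420., 289.])]
160 50 [array([433., 334.]), array([438., 289.])]
160 57 [array([448., 334.]), array([454., 289.])]
173 -57 [array([201., 318.]), array([196., 276.])]
173 -50 [array([216., 318.]), array([211., 276.])]
173 -42.5 [array([231., 318.]), array([228., 276.])]
173 42.5 [array([408., 318.]), array([412., 276.])]
173 50 [array([424., 318.]), array([428., 276.])]
173 57 [array([438., 318.]), array([443., 276.])]
cam in tool [76.43799392 -1.34555057 30.71218955]
bar near inner [288. 368.]
bar near outer [320. 393.]
bar far outer [584. 118.]
heel RL [222. 242.]
heel RR [300. 297.]
```

The tip length of 160 mm fits the wrist view: tips at about (218,295) and (420,295), roughly 8 mm thick. The nest pose agrees to about 2 mm. Next I'll update the finger separation and press the bar.

```bash
sed -i 's/SEP=99.5/SEP=92.5/' h.py
python3 - <<'E'
from h import *
import cv2
move_straight(tcp(-124,-65,60),feed=100)
f0=np.array(read_ft_force())
print(move_straight(tcp(-124,-65,24),feed=40,until_force=2), read_ee_pos()[2]-160, np.array(read_ft_force())-f0)
move_straight(tcp(-124,-65,21),feed=40)
print(read_ee_pos()[2]-160, np.array(read_ft_force())-f0,read_time())
a=camera("side")[150:270,260:420];b=camera("scene")[220:340,220:380]
cv2.imwrite("pics/d.png",cv2.resize(np.hstack([a,b])[:,:,::-1],(800,300),interpolation=cv2.INTER_CUBIC))
E
```

```text
True 30.583369748534807 [ 0.30066975 -2.06046842  1.63315124]
21.389582374813216 [-0.10673921  0.91415412  5.85429927] 4.9083
```

View pics/d.png

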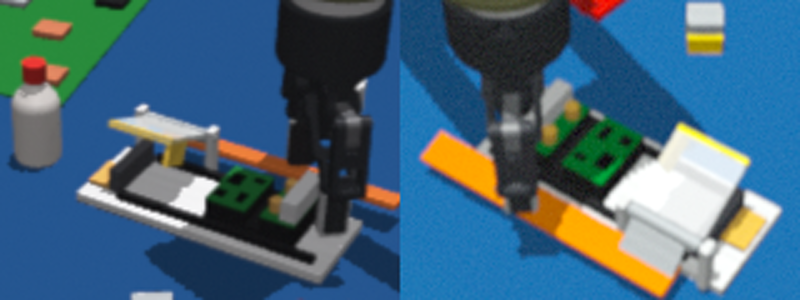

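The flap is open: the lip is raised at about (175,145), and the bar force of 5.9 N suggests roughly 0.5 rad. The pusher finger is behind the heel, so I'll push now.

Run:
```python
from h import *
import cv2
r=move_straight(tcp(-60,-65,21),feed=40,until_force=10); print(r,read_ee_pos(),read_ft_force())
if not r:
    r=move_straight(tcp(-34,-65,21),feed=20,until_force=10)
t=np.array(tcp(-41.1,-65,21)); print(r,"dx to nominal home",np.array(read_ee_pos())-t,read_ft_force(),read_time())
a=camera("side")[150:270,260:420];b=camera("scene")[220:340,220:380]
cv2.imwrite("pics/e.png",cv2.resize(np.hstack([a,b])[:,:,::-1],(800,300),interpolation=cv2.INTER_CUBIC))
```

```text
False [ 587.30442178 -114.28096873  180.67442492] [-6.35830675 -0.26970783  6.3768105 ]
True dx to nominal home [ 0.33940885  0.13522768 -0.57097701] [-3.93250783  1.44837723  6.6676926 ] 7.7083
```

View pics/e.png

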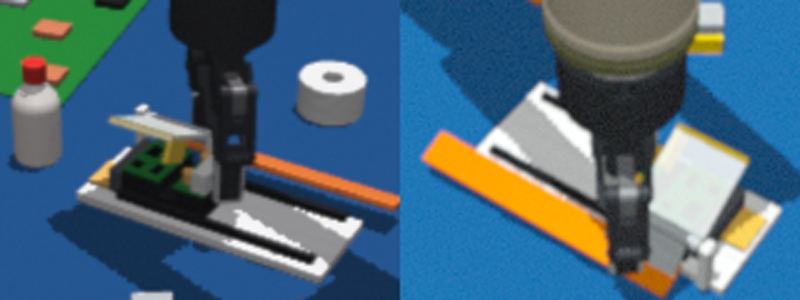

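The arm stopped within 0.3 mm of nominal home. I'll give it one firm seating push, then back off and release.

Run:
```python
from h import *
import cv2
t=np.array(tcp(-41.1,-65,21)); 
r=move_straight(tcp(-37,-65,21),feed=10,until_force=14); print(r,np.array(read_ee_pos())-t,read_ft_force()); sleep(.2); print(np.array(read_ee_pos())-t,read_ft_force())
move_straight(tcp(-45,-65,21),feed=20); print(read_ft_force())
move_straight(tcp(-46,-65,45),feed=60); move_straight(tcp(-60,-65,150),feed=150)
sleep(.3);print(read_ft_force(),read_time())
w=camera("wrist"); cv2.imwrite("pics/w2.png",w[:,:,::-1])
reach(tcp(-160,20,260),quat(-1))
a=camera("side")[150:270,260:420];b=camera("scene")[220:340,220:380]
cv2.imwrite("pics/f.png",cv2.resize(np.hstack([a,b])[:,:,::-1],(800,300),interpolation=cv2.INTER_CUBIC));print(read_time())
```

```text
True [ 1.31016752  0.12839319 -0.63623777] [-3.60233114  0.66416428  7.08344672]
[ 1.25676385  0.16408406 -0.66312046] [-4.70477504  0.81171794  7.75436387]
[ 3.44524408 -0.86298314  3.76679855]
[ 0.07684174  0.29074116 -0.01243751] 10.4583
11.325
```

View pics/f.png

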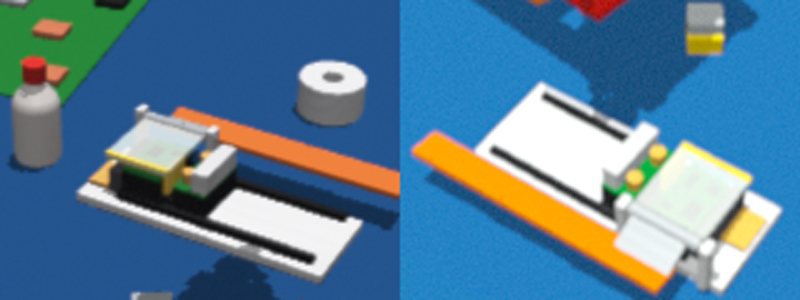

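The flap looks shut into the groove. I'll check the depth in the wrist view.

Run:
```python
from h import *
import cv2
c0=get_calibration("wrist");p0=np.array(read_ee_pos());Rt=R.from_quat(read_orientation()).as_matrix()
T=c0["cam_to_world"];K=c0["camera_matrix"]
w=camera("wrist")[:,:,::-1].copy()
def pr(w_): p=K@(T[:3,:3].T@(np.array(w_)-T[:3,3]));return p[:2]/p[2]
for n,p in(("heelRL",(-30,23,46)),("heelRR",(-30,-23,46)),("stopL",(40,20,28)),("lip",(0,25,33)),("earnear",(-7,-42,46)),("platenear",(-130,38,8)),("platefar",(70,38,8)),("railR",(-120,-32.5,14))): print(n,pr([*nest(p[:2]),p[2]]).round())
ctr=pr([*nest((5,0)),40]).astype(int);x,y=np.clip(ctr-[130,100],0,[380,280]);print("crop",x,y)
cv2.imwrite("pics/g.png",cv2.resize(w[y:y+200,x:x+260],None,fx=3,fy=3,interpolation=cv2.INTER_CUBIC))
```

```text
heelRL [409. 145.]
heelRR [442. 174.]
stopL [454.  88.]
lip [424. 118.]
earnear [472. 167.]
platenear [331. 205.]
platefar [455.  53.]
railR [384. 236.]
crop 318 30
```

View pics/g.png

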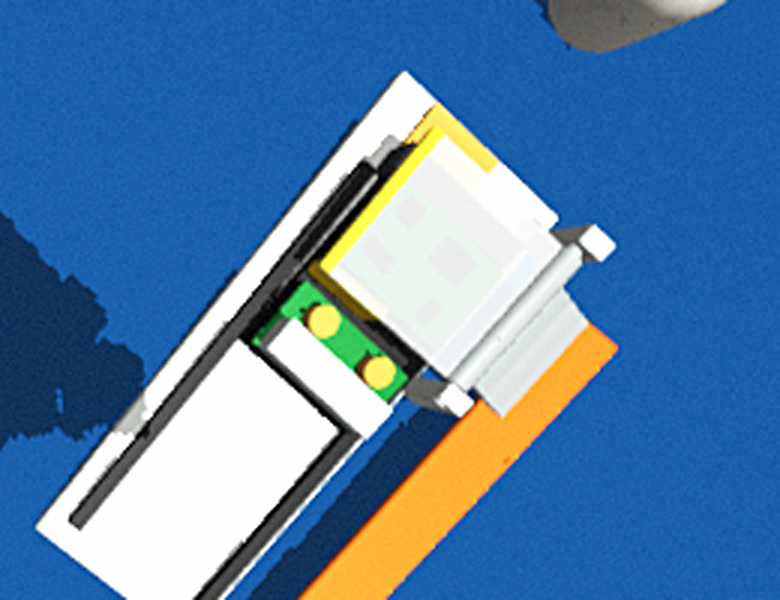

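The heel's rear edge is at crop (267,348) and (365,438). After a common image shift (seen at the plate corner), that matches the predicted home position to about 0.5 mm, and the flap is shut.

```bash
python3 -c "
from bench import *
print(hand_in(),read_time())"
```

```text
the job is handed in; nothing more can be done
the job is handed in; nothing more can be done
```

I pushed the carrier home against the stop (within about 0.5 mm in the wrist view) while holding the flap open; the flap then shut into its groove, the arm moved clear without touching the bystanders, and I handed the job in at about 11.5 s of the 40 s.

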